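# Release two tubes from the lever-gated dispenser

### The arm

A 6-joint arm with a two-finger parallel gripper is mounted at the origin on a cart in front of the work surface, level with it; the furniture and walls round the work are solid. World frame = base frame: x ahead of the robot, y to its left, z up, the work surface at z = 0. Lengths are in m, angles in rad, forces in N, time in s.
With the tool pointing down it reaches from about 0.375 to 0.975 m from the base axis. Payload 3.8 kg.
Tool frame: the origin (TCP) lies midway between the tips of the shut fingers; the grasp point (between the pads) lies 19 mm behind it; z points along the fingers, y is the line along which they close (so a half turn about z gives the same grasp; the last joint's range is limited). The gripper opens to 85 mm and grips with 20 to 120 N. Pads are 22 mm wide; open, the fingers measure 114 mm over their backs; the gripper's body (76 mm by 85 mm) begins 54 mm behind the grasp point. The pads swing forward as they close: fully open they stand 13 mm farther back than shut.
Start: joints at [-1.21, 0.264, 1.604, -0, 1.274, -0.037], TCP at [0.261, -0.622, 0.231] pointing down, gripper open.
Joint ranges: [-2.63, 2.63], [-0.94, 2.18], [0.31, 2.57], [-1.31, 4.45], [0, 2.66], [-2.55, 2.55]. Speed limits (rad/s): [2.57, 2.57, 3.14, 3.14, 3.14, 3.14].

### API

Orientations are given as a rotation vector (axis times angle).
In Python, from workcell import sensors, viewer, job gives the robot as it stands.
- The arm moves only by the shell command python3 -m inch 'ROWS' [FORCE]. ROWS is JSON, one flat list of numbers, 7 for each row, row after row: the shift along the tool's x, y, z in mm, then the turn, a rotation vector about the tool's x, y, z in degrees, then the finger opening in mm, from 0 to 85.4. A call has exactly 8 rows; each row shifts and turns the commanded pose from where the row before left it, along the tool's axes as they then stand; what a row does not reach is not made up. A row lasts 1/10 s, in which the tool goes at most 50 mm and 8.59 degrees, less where a joint would pass 70% of its speed; a pose out of reach is approached as far as the arm can. A call is refused whole if a number of a shift passes 50 or a number of a turn 8.59, either way. A call with a gripper value outside its range is refused whole. The fingers move at their own pace and stop on an object; FORCE is the grip in N (left out, the last holds). Time passes only in rows, so rows that do not move let the fingers close, or fill a call up. It gives the time, the measured TCP pose, the force, the opening and the grip force at its end, in the units of the state.
- sensors.read_state(): the state, without advancing time (a new reading comes with each control period).
- viewer.read_camera(name): name is "scene" or "top"; returns the picture (384x512x3 uint8, red, green, blue); there is no depth.
- viewer.camera_params(name): a dict with "K" (3x3 intrinsics, pixels), "k1" (the pictures are not rectified: a ray, as slopes to the right and down, at radius r is drawn at 1 + k1 r^2 times it, then the intrinsics apply), "world_to_cam" (4x4, takes a point from world to camera coordinates). Camera axes: x right, y down, z forward; pixel columns grow to the right and rows downward; lengths in m; the calibration is good to about 2 mm. A picture is of the moment at which its call begins. camera_params takes no time and is no camera call.
- job.finish_job(): hands the job in; it is judged then, once.
The state is a dict: "time": time; "q": joint angles; "joint_vel": joint speeds; "joint_torque": joint torques, N m; "tool_pos": TCP position; "tcp_rot": TCP orientation; "wrist_force": force on the tool from outside, world axes, zero at the start; "torque": the same for the moment, N m; "width": opening from 0.0 (shut) to 1.0 (fully open); "grip_force": force on a finger pad.
Only numpy, scipy, OpenCV 4.12 (cv2) and the standard library are available. Lean on these libraries where they do the work, as an engineer would, in place of code of your own. Each camera call takes 0.05 s, during which the arm holds its last target. There are 200 camera calls.

### The job

From the dispenser that holds the light-purple-capped tubes, let exactly two tubes roll out into its pick-up bay, one for each press: press down the blue pad of its rocking lever so that the gate lifts, wait for the tube to roll out, let the lever come all the way up so that the queue moves on to the gate, and do it once more. Leave that lever up at the end; touch no tube, do not work the red-capped dispenser, and do not shift the other things on the bench.

Things in the scene. Friction and masses are not known exactly. Their poses are not given: they have to be found in the camera images.
- dispenser_purple: Dispenser with the LIGHT-PURPLE caps: white, fixed, 185 mm long (x), 104 wide (y), 92 high without lever. Origin on the worktop under the lever pivot; x runs up the bed (slope 12 degrees) to the back, z up. Tubes lie across it (caps at +y) and roll to -x; tube 1 waits at the orange gate with its axis at x = -0.001, z = 0.038, the others every 17 mm behind. Pick-up bay: x = -0.074 to -0.014
- pad_purple (a point): Middle of the top of the blue pad on the back end of the purple dispenser's rocking lever: press here. Pad 36 mm (x) by 40 mm (y), 0.104 m above the worktop when up, 0.080 m when down; z is normal to the pad, x points to the back. It swings about the pivot, which lies 68 mm towards -x and 9 mm under the pad's plane; nothing stands above it
- lever_purple (a joint): Lever angle: 0 = up (gate shut), 0.36 rad = down at its stop (pad 24 mm lower). Spring return: 1.3 N on the pad to start, 2.6 N at the stop. Above 0.28 tube 1 rolls out under the gate within 1 s, while a catch (engaged from 0.2) holds tube 2. Back up below 0.07 the catch lets the queue roll on to the shut gate within 1 s
- dispenser_red: The other dispenser, the same in every size, whose queue has RED caps; to be left alone.
- pad_red (a point): Middle of the top of the red-capped dispenser's blue pad.
- lever_red (a joint): Angle of the red-capped dispenser's lever, 0 = up.
- cup: Bystander: standing specimen cup with blue lid, 64 mm wide, 84 mm high; origin under its centre.
- marker: Bystander: blue and white marker pen lying flat, 135 mm long, 17 mm thick; origin under its middle.
- mailer: Bystander: flat blue slide mailer, 105 x 66 x 8 mm; origin under its middle.
- countdown: Bystander: white and green timer, 54 x 58 x 71 mm; origin under its middle.
- purple_1: Sample tube lying across the bed, 80 mm long, clear body 13 mm thick, light-purple cap 17 mm thick and 20 mm long; origin at the uncapped end on the tube's axis, z runs along the axis to the cap. Number 1 of four in the queue, counted from the gate.
- purple_2: Sample tube lying across the bed, 80 mm long, clear body 13 mm thick, light-purple cap 17 mm thick and 20 mm long; origin at the uncapped end on the tube's axis, z runs along the axis to the cap. Number 2 of four in the queue, counted from the gate.
- purple_3: Sample tube lying across the bed, 80 mm long, clear body 13 mm thick, light-purple cap 17 mm thick and 20 mm long; origin at the uncapped end on the tube's axis, z runs along the axis to the cap. Number 3 of four in the queue, counted from the gate.
- purple_4: Sample tube lying across the bed, 80 mm long, clear body 13 mm thick, light-purple cap 17 mm thick and 20 mm long; origin at the uncapped end on the tube's axis, z runs along the axis to the cap. Number 4 of four in the queue, counted from the gate.
- red_1: Sample tube lying across the bed, 80 mm long, clear body 13 mm thick, red cap 17 mm thick and 20 mm long; origin at the uncapped end on the tube's axis, z runs along the axis to the cap. Number 1 of three in the other dispenser.
- red_2: Sample tube lying across the bed, 80 mm long, clear body 13 mm thick, red cap 17 mm thick and 20 mm long; origin at the uncapped end on the tube's axis, z runs along the axis to the cap. Number 2 of three in the other dispenser.
- red_3: Sample tube lying across the bed, 80 mm long, clear body 13 mm thick, red cap 17 mm thick and 20 mm long; origin at the uncapped end on the tube's axis, z runs along the axis to the cap. Number 3 of three in the other dispenser.

How it is judged:
On the way, in this order (a step that is already met when the one before it is completed fails the run):
1. the first purple-capped tube has rolled out of the gate into the bay while the second is held back (x of purple_1 in the frame of dispenser_purple below -0.02 m and x of purple_2 in the frame of dispenser_purple above 0.004 m), for 0.1 s.
2. the lever is back up and the second tube has moved on to the gate (value of joint lever_purple below 0.05 rad and x of purple_2 in the frame of dispenser_purple between -0.01 and 0.006 m), for 0.2 s.
3. the second tube has rolled out into the bay while the third is held back (x of purple_2 in the frame of dispenser_purple below -0.02 m and x of purple_3 in the frame of dispenser_purple above 0.004 m), for 0.1 s.
At the end, for the whole second after the job is handed in: Purple-capped tubes 1 and 2 lie at rest in the bay (x -0.080 to -0.020 of their dispenser, level within 0.17 rad); tube 3 is at the shut gate (x -0.010 to 0.008), tube 4 behind it; both levers up (below 0.05 rad); no red-capped tube past its gate (x of purple_1 in the frame of dispenser_purple between -0.08 and -0.02 m and z of purple_1 in the frame of dispenser_purple between 0.015 and 0.045 m and angle between purple_1's own z axis and vertical between 1.4 and 1.74 rad and linear speed of each of purple_1, purple_2 below 0.02 m/s and x of purple_2 in the frame of dispenser_purple between -0.08 and -0.02 m and z of purple_2 in the frame of dispenser_purple between 0.015 and 0.045 m and angle between purple_2's own z axis and vertical between 1.4 and 1.74 rad and x of purple_3 in the frame of dispenser_purple between -0.01 and 0.008 m and x of purple_4 in the frame of dispenser_purple above -0.01 m and value of joint each of lever_purple, lever_red below 0.05 rad and x of each of red_1, red_2, red_3 in the frame of dispenser_red above -0.01 m); the robot touches nothing.
It fails at once if a tube is touched by the robot (over 0.3 N) (contact force between any of the fingers, the arm and purple_1 above 0.3 N or contact force between any of the fingers, the arm and purple_2 above 0.3 N or contact force between any of the fingers, the arm and purple_3 above 0.3 N or contact force between any of the fingers, the arm and purple_4 above 0.3 N or contact force between any of the fingers, the arm and red_1 above 0.3 N or contact force between any of the fingers, the arm and red_2 above 0.3 N or contact force between any of the fingers, the arm and red_3 above 0.3 N).
It fails at once if the red-capped dispenser's lever is pressed (over 0.1 rad) (value of joint lever_red above 0.1 rad).
It fails at once if more than two purple-capped tubes get past the gate (x of any of purple_3, purple_4 in the frame of dispenser_purple below -0.018 m).
It fails at once if a bystander (cup, marker, mailer, timer) is moved by more than 20 mm (distance of any of cup, marker, mailer, countdown from where it was at the start of the episode above 0.02 m).
It also fails if it takes over 45 s, if anything falls off the work surface, if the arm or the gripper's body presses on something with over 40 N, if the wrist force passes 120 N, or if a joint passes its speed limit or range.

## Working session

There is one attempt and no reset: what is moved stays moved. The work goes in short steps, Python scripts to look and compute and a shell command to move; the robot and the scene stay as the last step left them, time stands still between calls to the robot, and variables do not carry over. Pictures are saved under pics/ and viewed, at most 10 in all, crops included, and the job is handed in when it is done.

```bash
mkdir -p pics
python3 - <<'E'
from workcell import sensors, viewer
import cv2
for n in("scene","top"):
    im=viewer.read_camera(n); cv2.imwrite(f"pics/{n}0.png",im[:,:,::-1])
    cv2.imwrite(f"pics/{n}0b.png",cv2.resize(im[:,:,::-1],(768,576),interpolation=cv2.INTER_CUBIC))
    p=viewer.camera_params(n);print(p)
s=sensors.read_state();print(s)
E
```

```text
{'K': array([[489.14218825,   0.        , 258.46560719],
       [  0.        , 489.14218825, 192.12695911],
       [  0.        ,   0.        ,   1.        ]]), 'k1': -0.0364961659200045, 'world_to_cam': array([[-0.59353494, -0.80456517,  0.0197777 ,  0.291108  ],
       [-0.35123462,  0.23684178, -0.90583675,  0.32052936],
       [ 0.72412051, -0.54459238, -0.42316502,  1.10796026],
       [ 0.        ,  0.        ,  0.        ,  1.        ]])}
{'K': array([[367.48251462,   0.        , 255.11633973],
       [  0.        , 367.48251462, 194.34703948],
       [  0.        ,   0.        ,   1.        ]]), 'k1': 0.03128156888777786, 'world_to_cam': array([[-0.01227062, -0.99976471,  0.01788706, -0.05743553],
       [-0.99601094,  0.01063947, -0.08859466,  0.60206212],
       [ 0.08838351, -0.01890281, -0.99590714,  1.00054644],
       [ 0.        ,  0.        ,  0.        ,  1.        ]])}
{'time': 0.1, 'q': array([-1.20989750e+00,  2.64658979e-01,  1.60525856e+00, -1.34285248e-05,
        1.27371402e+00, -3.68979921e-02]), 'joint_vel': array([-3.75211091e-05, -2.83280809e-03, -1.43622134e-03,  1.31803303e-04,
        9.47178433e-05, -2.17787394e-04]), 'joint_torque': array([ 5.51955200e-04, -5.16705537e+01, -3.68590844e+01, -7.80962750e-05,
        6.23043714e-03, -2.12920702e-05]), 'tool_pos': array([ 0.26124412, -0.62166434,  0.23008782]), 'tcp_rot': array([-3.07768386e+00, -6.20354840e-01,  5.36128493e-04]), 'wrist_force': array([-0.30723925, -0.6902871 , -0.45400522]), 'torque': array([-0.04097731, -0.05141992,  0.01348689]), 'grip_force': 0.0, 'width': 0.9990927824536244}
```

View pics/top0b.png

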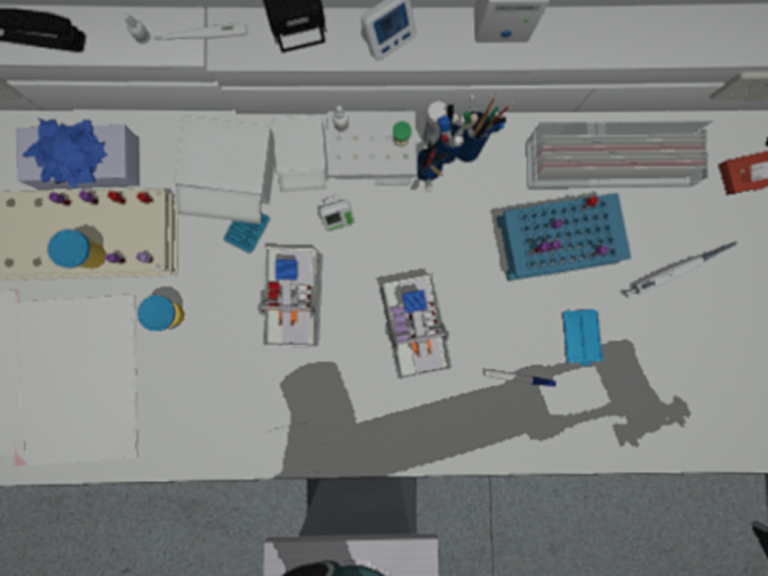

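View pics/scene0b.png

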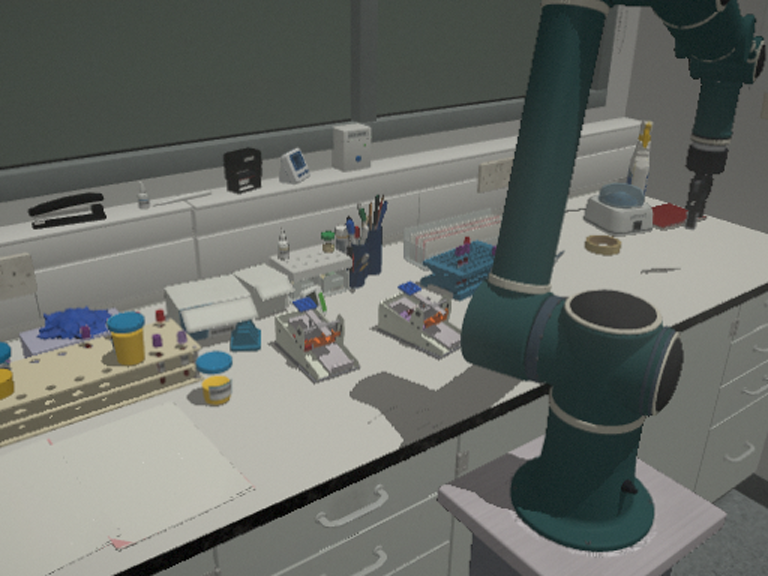

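The top picture shows the purple queue in the right-hand dispenser, with its pad near (414,301) in the enlarged picture. The red queue is in the left one, pad near (287,268). I'll enlarge to read them more closely.

```bash
cat > h.py <<'E'
import numpy as np, cv2
from workcell import viewer
def back(n,u,v,z):
    p=viewer.camera_params(n);K=p["K"];T=p["world_to_cam"]
    d=np.array([(u-K[0,2])/K[0,0],(v-K[1,2])/K[1,1]]);s=d.copy()
    for _ in range(20): s=d/(1+p["k1"]*(s@s))
    R=T[:3,:3];c=-R.T@T[:3,3];r=R.T@np.array([*s,1]);return c+r*(z-c[2])/r[2]
def crop(im,x,y,w,h,f,name): cv2.imwrite(name,cv2.resize(im[y:y+h,x:x+w,::-1].copy(),None,fx=f,fy=f,interpolation=cv2.INTER_CUBIC))
E
python3 - <<'E'
import cv2;from h import *
im=cv2.imread("pics/top0.png")[:,:,::-1]; crop(im,245,175,65,80,7,"pics/c1.png")
E
```

```text
(no output)
```

View pics/c1.png

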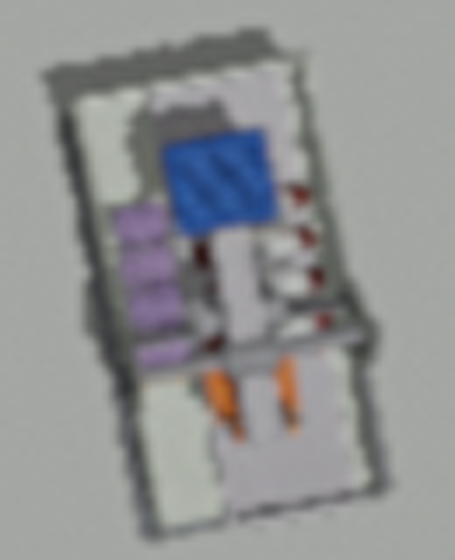

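The crop shows the pad corners at crop pixels (163,145), (266,130), (278,220) and (182,236). The light-purple caps are to its left (+y) and the orange gate in front.

Run:
```python
from h import *
from scipy.spatial.transform import Rotation as R
from workcell import sensors
P=np.array([back("top",245+(a+.5)/7-.5,175+(b+.5)/7-.5,.104) for a,b in [(163,145),(266,130),(278,220),(182,236)]])
print(P, P.mean(0), [np.linalg.norm(P[i]-P[i-1]) for i in range(4)])
fb=back("top",245+150/7,175+537/7,.02),back("top",245+385/7,175+488/7,.02); print(fb)
xd=(P[0]+P[1]-P[2]-P[3])[:2]; print("yaw",np.degrees(np.arctan2(xd[1],xd[0])), np.degrees(np.arctan2(*(P[0]+P[3]-P[1]-P[2])[:2])))
# pad in the scene view
p=viewer.camera_params("scene");q=p["world_to_cam"]@[*P.mean(0),1];s=q[:2]/q[2];s=s*(1+p["k1"]*s@s);print("scene px",(p["K"]@[*s,1])[:2]*1.5)
print(R.from_rotvec(sensors.read_state()["tcp_rot"]).as_matrix().round(3))
```

```text
[[ 0.59175993 -0.09583245  0.104     ]
 [ 0.59692295 -0.13406389  0.104     ]
 [ 0.56353108 -0.13786397  0.104     ]
 [ 0.55802284 -0.10232187  0.104     ]] [ 0.5775592  -0.11752054  0.104     ] [np.float64(0.03435555947686627), np.float64(0.03857848748820046), np.float64(0.0336073963438242), np.float64(0.03596639663952681)]
(array([ 0.44172229, -0.09393844,  0.02      ]), array([ 0.45981213, -0.18780206,  0.02      ]))
yaw 8.714456259842784 -8.23068125218467
scene px [409.01206344 286.11668248]
[[ 0.922  0.387 -0.001]
 [ 0.387 -0.922  0.002]
 [ 0.    -0.002 -1.   ]]
```

The measured sides (34 and 38 mm) and the scene reprojection (409,286) both match the pad. It sits at about (0.578, -0.117), yaw 8.5°. Next I move above it with the fingers shut.

```bash
python3 -m inch '[20,-14,0,0,0,0,0, 35,-24.5,0,0,0,0,0, 40,-28,0,0,0,0,0, 40,-28,0,0,0,0,0, 40,-28,0,0,0,0,0, 40,-28,0,0,0,0,0, 40,-28,0,0,0,0,0, 40,-28,0,0,0,0,0]' 40
python3 -m inch '[40,-28,0,0,0,0,0, 40,-28,0,0,0,0,0, 40,-28,0,0,0,0,0, 40,-28,0,0,0,0,0, 25,-17.5,0,0,0,0,0, 10,-7,0,0,0,0,0, 0,0,0,0,0,7,0, 0,0,0,0,0,7,0]'
python3 - <<'E'
import numpy as np
from scipy.spatial.transform import Rotation as R
from workcell import sensors
s=sensors.read_state();M=R.from_rotvec(s["tcp_rot"]).as_matrix();print(M.round(3), s["width"],s["wrist_force"])
print("tool shift mm",M.T@(np.array([.580,-.117,.125])-s["tool_pos"])*1000)
E
```

```text
time: 0.9
tool_pos: [0.4539, -0.3157, 0.2309]
tcp_rot: [-3.079, -0.62, 0.0]
wrist_force: [0.7, -0.3, -0.7]
width: 0.002
grip_force: 0.0
time: 1.7
tool_pos: [0.58, -0.1162, 0.2307]
tcp_rot: [3.133, 0.235, -0.002]
wrist_force: [-0.1, 0.4, 0.0]
width: 0.0
grip_force: 0.0
[[ 0.989  0.149 -0.001]
 [ 0.149 -0.989 -0.   ]
 [-0.001  0.    -1.   ]] 0.00046766511626089515 [-0.08717064  0.38540145  0.02819715]
tool shift mm [4.74663689e-02 8.19843379e-01 1.05662855e+02]
```

```bash
python3 -m inch '[0,0,15,0,0,0,0, 0,0,20,0,0,0,0, 0,0,20,0,0,0,0, 0,0,20,0,0,0,0, 0,1,15,0,0,0,0, 0,0,10,0,0,0,0, 0,0,5,0,0,0,0, 0,0,0,0,0,0,0]'
python3 - <<'E'
from h import *
a=viewer.read_camera("scene");b=viewer.read_camera("top")
crop(a,225,140,110,110,4,"pics/a.png");crop(b,225,160,100,110,4,"pics/b.png")
A=cv2.imread("pics/a.png");B=cv2.imread("pics/b.png");cv2.imwrite("pics/ab.png",np.hstack([A[:440,:400],B[:440,:400]]))
E
```

```text
time: 2.5
tool_pos: [0.5801, -0.1173, 0.1256]
tcp_rot: [-3.132, -0.241, 0.002]
wrist_force: [-0.5, -0.0, 0.5]
width: -0.001
grip_force: 0.0
```

View pics/ab.png

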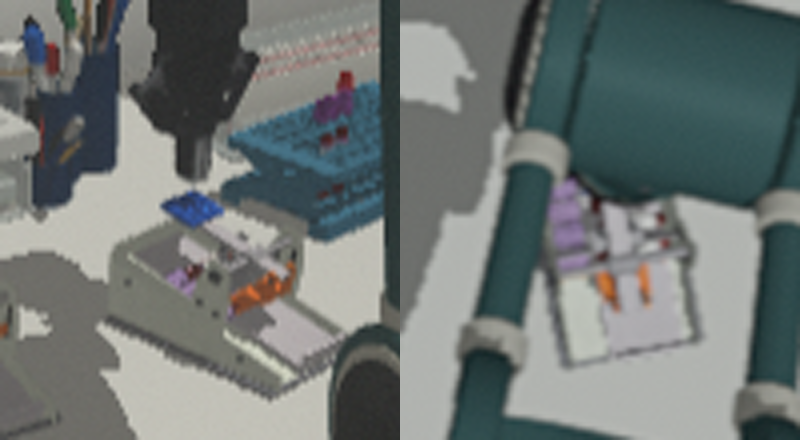

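The shut fingers stand directly over the blue pad: tip at (195,180) and pad centre at (193,209) in the left half. Pressing now to TCP z ≈ 0.083.

```bash
python3 -m inch '[0,0,8,0,0,0,0, 0,0,8,0,0,0,0, 0,0,6,0,0,0,0, 0,0,6,0,0,0,0, 0,0,6,0,0,0,0, 0,0,5,0,0,0,0, 0,0,3.5,0,0,0,0, 0,0,0,0,0,0,0]'
python3 -m inch '[0,0,0,0,0,0,0, 0,0,0,0,0,0,0, 0,0,0,0,0,0,0, 0,0,0,0,0,0,0, 0,0,0,0,0,0,0, 0,0,0,0,0,0,0, 0,0,0,0,0,0,0, 0,0,0,0,0,0,0]'
python3 - <<'E'
from h import *
a=viewer.read_camera("scene");b=viewer.read_camera("top")
crop(a,225,140,110,110,4,"pics/a.png");crop(b,225,160,100,110,4,"pics/b.png")
A=cv2.imread("pics/a.png");B=cv2.imread("pics/b.png");cv2.imwrite("pics/ab2.png",np.hstack([A[:440,:400],B[:440,:400]]))
E
```

```text
time: 3.4
tool_pos: [0.5817, -0.1173, 0.0855]
tcp_rot: [3.132, 0.241, 0.003]
wrist_force: [-1.6, 2.1, 12.4]
width: 0.003
grip_force: 5.9
time: 4.2
tool_pos: [0.5817, -0.1172, 0.0859]
tcp_rot: [3.132, 0.241, 0.004]
wrist_force: [-1.5, 1.5, 11.8]
width: 0.002
grip_force: 5.5
```

View pics/ab2.png

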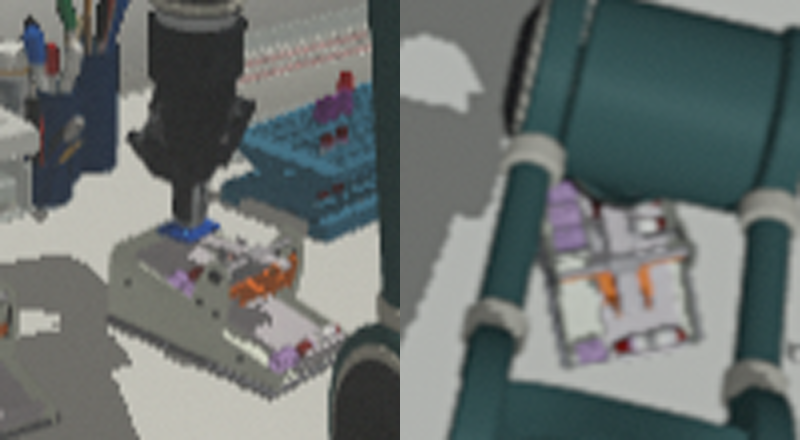

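Lever is at its stop (12 N). Tube 1 lies in the bay (cap at (590,350) in the right half) and the next caps are held behind the bridge. I'll lift off and wait.

```bash
python3 -m inch '[0,0,-5,0,0,0,0, 0,0,-6,0,0,0,0, 0,0,-6,0,0,0,0, 0,0,-6,0,0,0,0, 0,0,-8,0,0,0,0, 0,0,-11.5,0,0,0,0, 0,0,0,0,0,0,0, 0,0,0,0,0,0,0]'
python3 -m inch '[0,0,0,0,0,0,0, 0,0,0,0,0,0,0, 0,0,0,0,0,0,0, 0,0,0,0,0,0,0, 0,0,0,0,0,0,0, 0,0,0,0,0,0,0, 0,0,0,0,0,0,0, 0,0,0,0,0,0,0]'
python3 -m inch '[0,0,0,0,0,0,0, 0,0,0,0,0,0,0, 0,0,0,0,0,0,0, 0,0,0,0,0,0,0, 0,0,0,0,0,0,0, 0,0,0,0,0,0,0, 0,0,0,0,0,0,0, 0,0,0,0,0,0,0]'
python3 - <<'E'
from h import *
a=viewer.read_camera("scene");b=viewer.read_camera("top")
crop(a,225,140,110,110,4,"pics/a.png");crop(b,225,160,100,110,4,"pics/b.png")
A=cv2.imread("pics/a.png");B=cv2.imread("pics/b.png");cv2.imwrite("pics/ab3.png",np.hstack([A[:440,:400],B[:440,:400]]))
E
```

```text
time: 5.1
tool_pos: [0.581, -0.1173, 0.127]
tcp_rot: [3.132, 0.241, 0.002]
wrist_force: [0.3, -0.5, 0.1]
width: 0.002
grip_force: 0.0
time: 5.9
tool_pos: [0.5805, -0.1173, 0.1263]
tcp_rot: [3.132, 0.241, 0.0]
wrist_force: [0.6, 0.2, -1.0]
width: 0.003
grip_force: 0.0
time: 6.7
tool_pos: [0.5805, -0.1172, 0.1263]
tcp_rot: [-3.132, -0.241, 0.0]
wrist_force: [0.4, -0.4, -0.1]
width: -0.001
grip_force: 0.0
```

View pics/ab3.png

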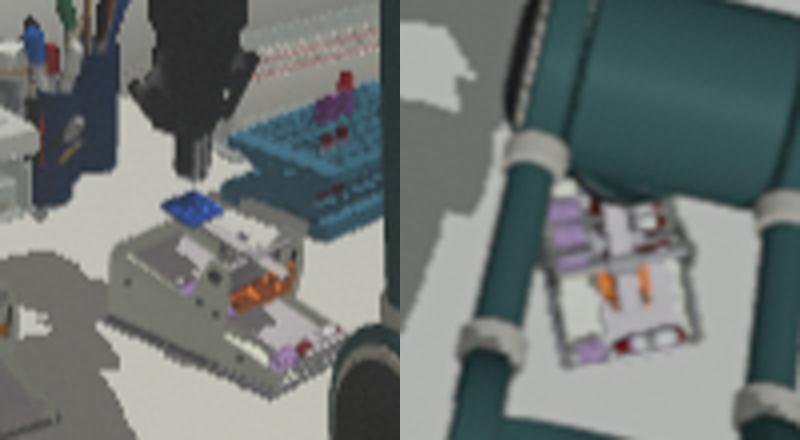

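The lever is up again and a cap has moved on to the gate (at (572,262) in the right half), with tube 1 still in the bay. Second press.

```bash
python3 -m inch '[0,0,8,0,0,0,0, 0,0,8,0,0,0,0, 0,0,6,0,0,0,0, 0,0,6,0,0,0,0, 0,0,6,0,0,0,0, 0,0,5,0,0,0,0, 0,0,3.5,0,0,0,0, 0,0,0,0,0,0,0]'
python3 -m inch '[0,0,0,0,0,0,0, 0,0,0,0,0,0,0, 0,0,0,0,0,0,0, 0,0,0,0,0,0,0, 0,0,0,0,0,0,0, 0,0,0,0,0,0,0, 0,0,0,0,0,0,0, 0,0,0,0,0,0,0]'
python3 - <<'E'
from h import *
a=viewer.read_camera("scene");b=viewer.read_camera("top")
crop(a,225,140,110,110,4,"pics/a.png");crop(b,225,160,100,110,4,"pics/b.png")
A=cv2.imread("pics/a.png");B=cv2.imread("pics/b.png");cv2.imwrite("pics/ab4.png",np.hstack([A[:440,:400],B[:440,:400]]))
E
```

```text
time: 7.6
tool_pos: [0.5818, -0.1172, 0.0858]
tcp_rot: [3.132, 0.241, 0.004]
wrist_force: [-1.4, 2.7, 12.8]
width: 0.002
grip_force: 6.4
time: 8.4
tool_pos: [0.5818, -0.1172, 0.0862]
tcp_rot: [3.132, 0.241, 0.004]
wrist_force: [-2.4, 2.1, 12.2]
width: -0.004
grip_force: 6.0
```

View pics/ab4.png

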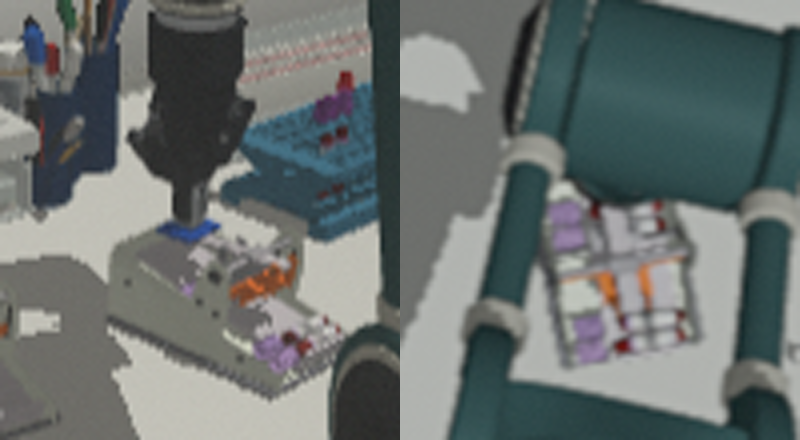

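Two caps are now in the bay ((590,328) and (590,350) in the right half), and two are held behind the gate. I'll lift clear and wait.

```bash
python3 -m inch '[0,0,-5,0,0,0,0, 0,0,-6,0,0,0,0, 0,0,-6,0,0,0,0, 0,0,-6,0,0,0,0, 0,0,-8,0,0,0,0, 0,0,-11.5,0,0,0,0, 0,0,-15,0,0,0,0, 0,0,-20,0,0,0,0]'
python3 -m inch '[0,0,-20,0,0,0,0, 0,0,-20,0,0,0,0, 0,0,-10,0,0,0,0, 0,0,0,0,0,0,0, 0,0,0,0,0,0,0, 0,0,0,0,0,0,0, 0,0,0,0,0,0,0, 0,0,0,0,0,0,0]'
python3 -m inch '[0,0,0,0,0,0,0, 0,0,0,0,0,0,0, 0,0,0,0,0,0,0, 0,0,0,0,0,0,0, 0,0,0,0,0,0,0, 0,0,0,0,0,0,0, 0,0,0,0,0,0,0, 0,0,0,0,0,0,0]'
python3 - <<'E'
from h import *
a=viewer.read_camera("scene");b=viewer.read_camera("top")
crop(a,225,140,110,110,4,"pics/a.png");crop(b,225,160,100,110,4,"pics/b.png")
A=cv2.imread("pics/a.png");B=cv2.imread("pics/b.png");cv2.imwrite("pics/ab5.png",np.hstack([A[:440,:400],B[:440,:400]]))
E
```

```text
time: 9.3
tool_pos: [0.58, -0.1171, 0.1619]
tcp_rot: [-3.132, -0.241, 0.002]
wrist_force: [0.9, -0.1, 0.1]
width: 0.005
grip_force: 0.0
time: 10.1
tool_pos: [0.58, -0.1171, 0.2102]
tcp_rot: [-3.132, -0.241, 0.003]
wrist_force: [-0.1, -0.6, -0.1]
width: 0.002
grip_force: 0.0
time: 10.9
tool_pos: [0.5805, -0.1172, 0.2113]
tcp_rot: [3.132, 0.241, 0.0]
wrist_force: [-0.7, -0.7, 0.2]
width: 0.001
grip_force: 0.0
```

View pics/ab5.png

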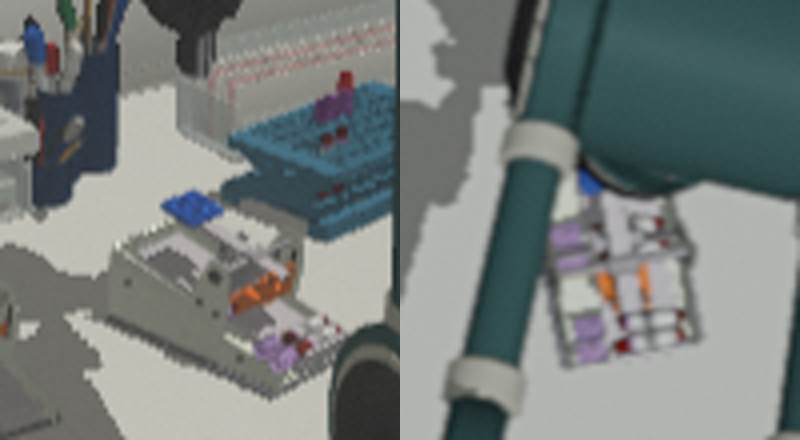

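The lever is up, two tubes are at rest in the bay, the third is at the gate with the fourth behind it, and the arm is clear.

```bash
python3 -c "
from workcell import job
print(job.finish_job())"
```

```text
the job is handed in; nothing more can be done
None
```

I pressed the purple lever twice and the pictures show two light-purple tubes at rest in the bay, the third at the shut gate, the lever up and the arm clear; I handed the job in at about 11 s, and no verdict came back.

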